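# Park the green solder spool at the top of its chute

## Robot

A 6-joint arm with a two-finger parallel gripper is mounted at the origin on the work surface. World frame = base frame: x ahead of the robot, y to its left, z up, the work surface at z = 0. Lengths are in mm, angles in rad, forces in N, time in s.
With the tool pointing down it reaches from about 375 to 925 mm from the base axis. Payload 5.7 kg.
Tool frame: the origin (TCP) lies midway between the tips of the shut fingers; the grasp point (between the pads) lies 19 mm behind it; z points along the fingers, y is the line along which they close (so a half turn about z gives the same grasp; the last joint's range is limited). The gripper opens to 85 mm and grips with 20 to 120 N. Pads are 22 mm wide; open, the fingers measure 114 mm over their backs; the gripper's body (76 mm by 85 mm) begins 54 mm behind the grasp point. The pads swing forward as they close: fully open they stand 13 mm farther back than shut.
Start: joints at [-1.253, 0.359, 1.51, -0, 1.272, -0.115], TCP at [251.63, -544.652, 231.267] pointing down, gripper open.
Joint ranges: [-2.97, 2.97], [-1.01, 2.36], [0.21, 2.38], [-0.96, 4.11], [0.2, 2.71], [-2.98, 2.98]. Speed limits (rad/s): [2.39, 2.39, 3.14, 3.14, 3.14, 3.14].

## Interface

Orientations are given as a 3x3 rotation matrix whose columns are the frame's x, y, z axes.
In Python, from cell import env, cams gives the robot as it stands. The module is installed in compiled form; this text tells all that it offers.
- The arm moves only by the tool move_arm, never from a script. Its argument "series" is a list of rows, each a list of 3 entries, a list of its own where there are three numbers: the shift along the tool's x, y, z in cm, then the turn, a rotation vector about the tool's x, y, z in degrees, then the finger opening in cm, from 0 to 8.54. A call has 1 to 20 rows; each row shifts and turns the commanded pose from where the row before left it, along the tool's axes as they then stand; what a row does not reach is not made up. A row lasts 1/10 s, in which the tool goes at most 50 mm and 8.59 degrees, less where a joint would pass 70% of its speed; a pose out of reach is approached as far as the arm can. A call is refused whole if a number of a shift passes 5 or a number of a turn 8.59, either way. A call with a gripper value outside its range is refused whole. The fingers move at their own pace and stop on an object; the grip force is fixed at half the most. Time passes only in rows, so rows that do not move let the fingers close. It gives the time, the measured TCP pose, the force, the opening and the grip force at its end, in the units of the state.
- env.get_state(): the state, without advancing time (a new reading comes with each control period).
- cams.snapshot(name): name is "side" or "top" or "wrist"; returns the picture (480x640x3 uint8, red, green, blue); there is no depth.
- cams.camera_params(name): a dict with "K" (3x3 intrinsics, pixels), "rvec" (rotation vector, rad) and "tvec" (3), from world to camera coordinates, as OpenCV has them. Camera axes: x right, y down, z forward; pixel columns grow to the right and rows downward; lengths in mm; the calibration is good to about 2 mm. A picture is of the moment at which its call begins: read the wrist's pose just before it. camera_params takes no time and is no camera call; for the wrist camera it gives the pose at the moment of the call.
- env.sign_off(): hands the job in; it is judged then, once.
The state is a dict: "t": time; "joint_pos": joint angles; "qvel": joint speeds; "joint_efforts": joint torques, N m; "eef_pos": TCP position; "orientation": TCP orientation; "ft_force": force on the tool from outside, world axes, zero at the start; "moment": the same for the moment, N m; "grip_width": opening from 0.0 (shut) to 1.0 (fully open); "grasp_force": force on a finger pad.
Only numpy, scipy, OpenCV 4.12 (cv2) and the standard library are available. Lean on these libraries where they do the work, as an engineer would, in place of code of your own. Each camera call takes 0.05 s, during which the arm holds its last target. There are 200 camera calls.

## Task

Two spools of solder lie at the bottom of the sloped two-lane chute. With the fingertips, push the green-flanged spool steadily up its own lane, over the hump, so that it comes to rest on its own against the yellow stop and cannot roll back, then draw clear. Only push it, never pick it up or flick it; leave the blue spool at the bottom of its lane and everything else where it stands.

Things in the scene. Friction and masses are not known exactly. Their poses are not given: they have to be found in the camera images.
- chute: Fixed two-lane spool chute: aluminium floor, grey lane walls, yellow stop plate across the upper end. 271 mm long, 147 mm wide. Origin on the bench under its middle; x runs along the lanes, uphill to the stop; z up. Lane centre lines at y = +45 and -45 mm. Lanes are 51 mm wide between walls 13 mm high, open on top and at the low end. The stop's face is at x = 120 mm, its top 73 mm above the bench.
- green_spool: Loose solder spool, green flanges, silvery wire, 60 mm diameter, 46 mm wide, about 0.3 kg, axle across the lane so that it rolls. Origin at its centre (turns as it rolls). Starts in the valley at the low end of either lane, centre at chute x = -98 mm, 53 mm above the bench. Let go below the hump it rolls back down; past it, it rolls on to the stop. Takes 1 to 3 N to push.
- blue_spool: The same kind of spool with blue flanges, resting in the valley of the other lane, its axle likewise across. Origin at its centre. To be left there.
- stop_left (a point): Where the centre of a spool lies when parked against the stop in the lane at chute y = +45 mm (chute x = 90 mm, 68 mm above the bench). Floor of each lane, chute x and height in mm: low end (-145, 34), falls at 15 degrees to the valley (-100, 22), rises at 8 degrees to the hump (50, 43), falls at 8 degrees to the stop (120, 33).
- stop_right (a point): The same point of the lane at chute y = -45 mm.
- flux_jar: Loose amber jar with a black cap, 42 mm wide, 45 mm high, near the chute; origin under its centre. Bystander.
- tip_pot: Loose brass pot, 60 mm wide, 34 mm high, beyond the chute's upper end; origin under its centre. Bystander.
- driver: Loose screwdriver with a red handle, 160 mm long, lying beside the chute along its own x axis. Bystander.
- board: Loose green circuit board with parts on it, 80 x 55 mm, 22 mm high; origin under its centre. Bystander.
- meter: Loose yellow multimeter, 150 x 75 mm, 42 mm high, lying face up; origin under its centre. Bystander.
- red_tin: Loose red tin, 74 mm wide, 100 mm high; origin under its centre. Bystander.
Mind the look-alikes: they are no part of the job. Leave any purple look-alike of the green_spool alone.

How it is judged (in metres and radians):
On the way:
1. the fingertips push the green spool up the rising part of its lane (contact force between the fingers and green_spool above 0.1 N and x of green_spool in the frame of chute between -0.06 and 0.045 m and z of green_spool in the frame of chute below 0.083 m), for 0.05 s.
At the end, for the whole second after the job is handed in: The green spool lies at rest against the yellow stop in its lane: its centre within 10 mm of the parked point along and across the lane and 8 mm in height, its axle across the lane to 0.2 rad; the blue spool is within 10 mm of where it started (x of green_spool in the frame of chute between 0.08 and 0.1 m and z of green_spool in the frame of chute between 0.06 and 0.075 m and (y of green_spool in the frame of chute between 0.035 and 0.055 m or y of green_spool in the frame of chute between -0.055 and -0.035 m) and angle between the y axis of green_spool and the y axis of chute, either way round below 0.2 rad and linear speed of green_spool below 0.02 m/s and distance of blue_spool from where it was at the start of the episode below 0.01 m); the robot touches nothing.
It fails at once if the green spool is lifted off the lane floor (by about 10 mm) (z of green_spool in the frame of chute above 0.083 m or (x of green_spool in the frame of chute below 0 m and z of green_spool in the frame of chute above 0.077 m) or (x of green_spool in the frame of chute below -0.05 m and z of green_spool in the frame of chute above 0.07 m)).
It fails at once if the green spool is flicked or thrown (faster than 0.6 m/s) (linear speed of green_spool above 0.6 m/s).
It fails at once if the blue spool is moved by more than 20 mm (distance of blue_spool from where it was at the start of the episode above 0.02 m).
It fails at once if a bystander (jar, pot, screwdriver, board, meter or tin) is moved by more than 15 mm (distance of any of flux_jar, tip_pot, driver, board, meter, red_tin from where it was at the start of the episode above 0.015 m).
It also fails if it takes over 42 s, if anything falls off the work surface, if the arm or the gripper's body presses on something with over 40 N, if the wrist force passes 120 N, or if a joint passes its speed limit or range.

## Working session

There is one attempt and no reset: what is moved stays moved. The work goes in short steps, Python scripts to look and compute and a tool call to move; the robot and the scene stay as the last step left them, time stands still between calls to the robot, and variables do not carry over. Pictures are saved under pics/ and viewed, at most 10 in all, crops included, and the job is handed in when it is done.

Besides the shell and the picture viewer there is one more tool, called as name([rows], argument=value, ...), one row to a line, values as JSON. move_arm: Moves the arm, as the interface text tells. Its arguments: {"type":"object","properties":{"series":{"type":"array","items":{"type":"array"}}},"required":["series"]}

```bash
mkdir -p pics; python3 - <<'E'
from cell import env,cams
import cv2,numpy as np
for n in("top","side"):
    cv2.imwrite(f"pics/{n}0.png",cams.snapshot(n)[:,:,::-1]); p=cams.camera_params(n); print(n,p)
s=env.get_state(); print(s["t"],s["eef_pos"],s["orientation"])
E
```

```text
top {'K': array([[487.91740804,   0.        , 322.13151091],
       [  0.        , 487.91740804, 238.91635455],
       [  0.        ,   0.        ,   1.        ]]), 'rvec': array([ 2.18402778, -2.20167093,  0.01420314]), 'tvec': array([  18.32823682,  562.929593  , 1294.1397456 ])}
side {'K': array([[515.19575437,   0.        , 315.60706504],
       [  0.        , 515.19575437, 237.74705744],
       [  0.        ,   0.        ,   1.        ]]), 'rvec': array([ 0.6685057 , -2.51054857,  1.30380053]), 'tvec': array([ 506.91519901,  225.26640567, 1017.12933707])}
0.1 [ 251.45810216 -544.07260129  230.5262814 ] [[ 9.07787435e-01  4.19430208e-01 -5.22563529e-04]
 [ 4.19430478e-01 -9.07785968e-01  1.64611033e-03]
 [ 2.16052560e-04 -1.71349735e-03 -9.99998509e-01]]
```

View pics/top0.png

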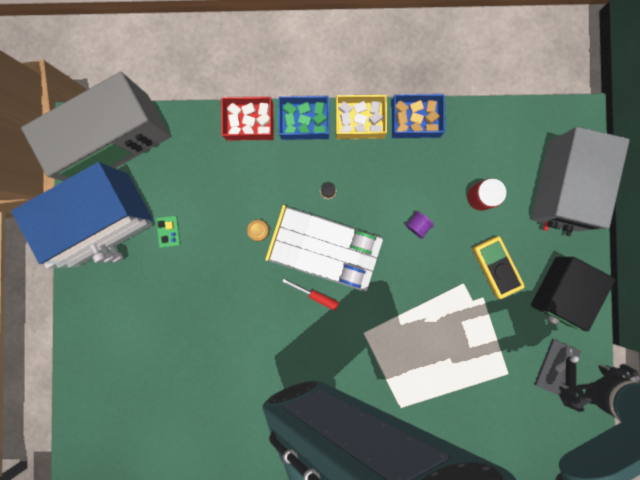

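View pics/side0.png

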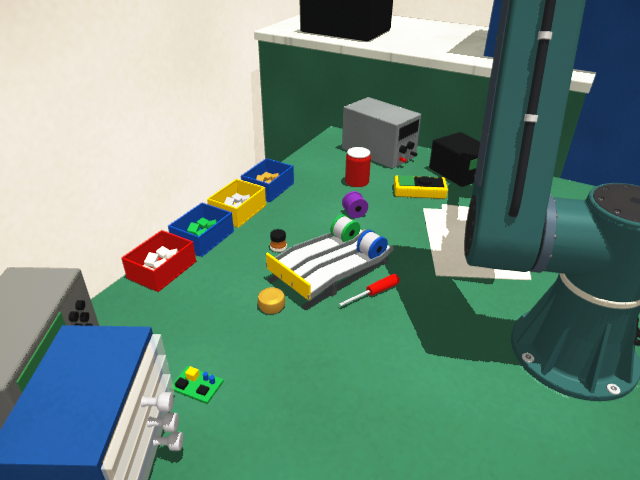

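Top view: the green-flanged spool is at (363,242), blue at (353,273) and the stop at (276,232). The look-alikes are the purple spool at (420,224), loose on the bench, and the green blocks in the bin at (305,118). The spool at (363,242) fits because it has green flanges and lies in a chute lane. I'll confirm with a crop and measure.

```bash
cat > h.py <<'E'
import cv2,numpy as np
from cell import env,cams
def ray(n,uv,z,p=None):
    p=p or cams.camera_params(n); R=cv2.Rodrigues(p["rvec"])[0]; c=-R.T@p["tvec"]
    d=R.T@np.linalg.inv(p["K"])@np.array([uv[0],uv[1],1.]); return c+d*(z-c[2])/d[2]
def proj(n,P):
    p=cams.camera_params(n); return cv2.projectPoints(np.float64(P).reshape(-1,1,3),p["rvec"],p["tvec"],p["K"],None)[0].reshape(-1,2)
E
python3 - <<'E'
from h import *
im=cv2.imread("pics/top0.png"); x0,y0,x1,y1=250,190,440,320
hsv=cv2.cvtColor(im,cv2.COLOR_BGR2HSV)
def blobs(lo,hi,box,mn=6):
    m=cv2.inRange(hsv,lo,hi); k=np.zeros_like(m); k[box[1]:box[3],box[0]:box[2]]=255; m&=k
    n,l,s,c=cv2.connectedComponentsWithStats(m)
    return m,[(s[i].tolist(),c[i].round(1).tolist()) for i in range(1,n) if s[i][4]>=mn]
mg,b=blobs((45,120,90),(75,255,255),(345,225,385,260)); print("green",b)
mb,b=blobs((100,120,60),(130,255,255),(335,255,380,295)); print("blue",b)
my,b=blobs((22,150,120),(35,255,255),(262,200,292,266)); print("yellow",b)
mp,b=blobs((131,80,40),(160,255,255),(400,200,440,245)); print("purple",b)
r=cv2.minAreaRect(cv2.findNonZero(my)); print(r,cv2.boxPoints(r))
for m,nm in((mg,"g"),(mb,"b")):
    q=cv2.minAreaRect(cv2.findNonZero(m)); print(nm,q, ray("top",q[0],53))
c=[ray("top",p,73)[:2].round(1) for p in cv2.boxPoints(r)]; print("stop corners",c)
crop=im[y0:y1,x0:x1]; cv2.imwrite("pics/c1.png",cv2.resize(crop,None,fx=4,fy=4,interpolation=cv2.INTER_CUBIC))
E
```

```text
green [([356, 232, 9, 3, 14], [360.1, 232.9]), ([367, 235, 8, 4, 13], [371.0, 236.4]), ([351, 246, 10, 4, 11], [355.5, 247.5]), ([362, 250, 8, 3, 12], [365.8, 251.1])]
blue [([345, 265, 20, 8, 49], [354.4, 268.6]), ([340, 279, 20, 8, 44], [349.6, 283.1])]
yellow []
purple [([406, 212, 28, 26, 412], [419.4, 224.2])]
((275.9637145996094, 233.4884033203125), (0.3047757148742676, 45.22109603881836), 17.744670867919922) [[268.92743 254.97679]
 [282.70972 211.90712]
 [283.      212.00002]
 [269.2177  255.06969]]
g ((362.601806640625, 241.71493530273438), (18.969371795654297, 17.085887908935547), 19.653823852539062) [553.4453948  -91.50629752  53.        ]
b ((351.9095153808594, 275.7533874511719), (20.247447967529297, 17.624027252197266), 19.653823852539062) [466.00916725 -63.09844939  53.        ]
stop corners [array([521.1, 148.3]), array([630.7, 112.6]), array([630.5, 111.8]), array([520.8, 147.5])]
```

View pics/c1.png

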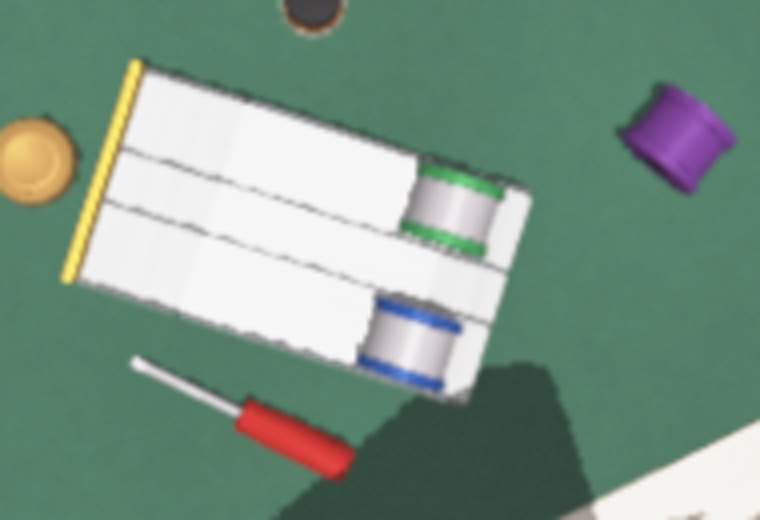

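The crop confirms it: the green-flanged spool sits at the low end of its lane (full image about (363,242)), and purple lies loose on the bench. Both the stop edge and the spool line put uphill at about (0.309, 0.951). I'll turn the tool so its x points uphill, then go above and behind the green spool.

move_arm([
  [[0,0,0],[0,0,-7.87],2.4],
  [[0,0,0],[0,0,-7.87],2.4],
  [[0,0,0],[0,0,-7.87],2.4],
  [[0,0,0],[0,0,-7.87],2.4],
  [[0,0,0],[0,0,-7.87],2.4],
  [[0,0,0],[0,0,-7.87],2.4],
  [[3.8,1.23,0],[0,0,0],2.4],
  [[3.8,1.23,0],[0,0,0],2.4],
  [[3.8,1.23,0],[0,0,0],2.4],
  [[3.8,1.23,0],[0,0,0],2.4],
  [[3.8,1.23,0],[0,0,0],2.4],
  [[3.8,1.23,0],[0,0,0],2.4],
  [[3.8,1.23,0],[0,0,0],2.4],
  [[3.8,1.23,0],[0,0,0],2.4],
  [[3.8,1.23,0],[0,0,0],2.4],
  [[3.8,1.23,0],[0,0,0],2.4],
  [[3.8,1.23,0],[0,0,0],2.4],
  [[3.8,1.23,0],[0,0,0],2.4],
  [[0,0,0],[0,0,0],2.4],
  [[0,0,0],[0,0,0],2.4],
])

```text
t: 2.1
eef_pos: [532.7, -155.7, 230.8]
orientation: [[0.306, 0.952, -0.001], [0.952, -0.306, 0.0], [-0.0, -0.001, -1.0]]
ft_force: [0.6, -0.4, -0.1]
grip_width: 0.279
grasp_force: 0.0
```

```bash
python3 - <<'E'
from h import *
s=env.get_state(); T=s["eef_pos"]; R=s["orientation"]; print(s["t"],T,R.round(3),s["grip_width"],s["ft_force"])
im=cams.snapshot("wrist")[:,:,::-1].copy()
cv2.imwrite("pics/w1.png",im); p=cams.camera_params("wrist")
hsv=cv2.cvtColor(im,cv2.COLOR_BGR2HSV)
for nm,lo,hi in(("g",(45,140,90),(72,255,255)),("b",(103,140,60),(130,255,255))):
    n,l,st,c=cv2.connectedComponentsWithStats(cv2.inRange(hsv,lo,hi))
    for i in range(1,n):
        if st[i][4]>150: print(nm,st[i],c[i].round(0),"rel tool", (R.T@(ray("wrist",c[i],70,p)-T)).round(1))
E
```

```text
2.1 [ 532.74100232 -155.68035823  230.83099263] [[ 0.306  0.952 -0.001]
 [ 0.952 -0.306  0.   ]
 [-0.    -0.001 -1.   ]] 0.27939240955076117 [ 0.60049004 -0.4202968  -0.0573437 ]
g [339  92  13  63 332] [345. 123.] rel tool [ 67.6  17.3 160.8]
b [ 152   81   32   83 1018] [162. 121.] rel tool [  69.  -113.   160.9]
b [208  85  17  76 564] [215. 126.] rel tool [ 65.7 -74.9 160.9]
```

View pics/w1.png

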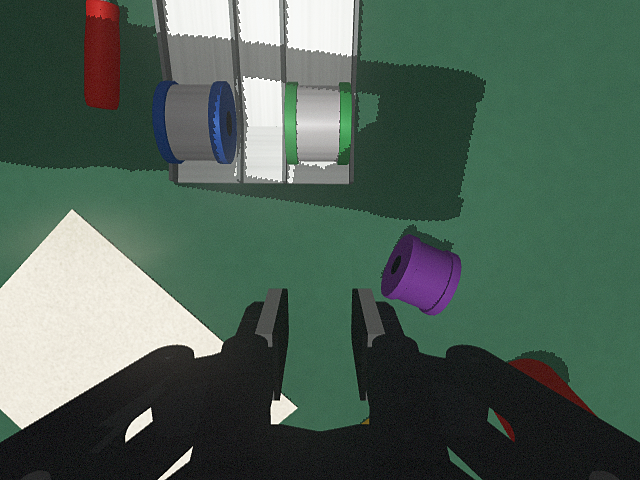

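Wrist view: green flanges at u≈291 and 345, v≈123, so the spool is ~67 mm ahead and centred to about 1.5 mm. Blue is at (195,122), purple at (422,275). I'll descend behind the low end.

move_arm([
  [[0,-0.1,3.2],[0,0,0],2.4],
  [[0,0,3.2],[0,0,0],2.4],
  [[0,0,3.2],[0,0,0],2.4],
  [[0,0,3.2],[0,0,0],2.4],
  [[0,0,3.0],[0,0,0],2.4],
  [[0,0,3.0],[0,0,0],2.4],
  [[0,0,0],[0,0,0],2.4],
  [[0,0,0],[0,0,0],2.4],
])

```text
t: 2.95
eef_pos: [531.0, -157.0, 43.3]
orientation: [[0.31, 0.951, -0.001], [0.951, -0.31, 0.001], [0.0, -0.002, -1.0]]
ft_force: [0.7, -0.6, 0.7]
grip_width: 0.282
grasp_force: 0.0
```

```bash
python3 - <<'E'
from h import *
cv2.imwrite("pics/w2.png",cams.snapshot("wrist")[:,:,::-1])
E
```

```text
(no output)
```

View pics/w2.png

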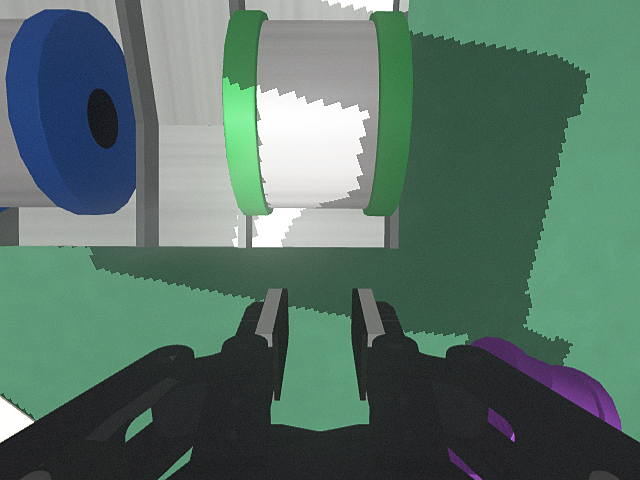

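The fingers (centre u≈320) are lined up with the spool (centre u≈318). Shut, they fit between the flanges, so I'll close them and push on the wire steadily along the 8° slope.

move_arm([
  [[0,0,-0.2],[0,0,0],0],
  [[0,0,0],[0,0,0],0],
  [[0,0,0],[0,0,0],0],
  [[0,0,0],[0,0,0],0],
  [[0.7,0,0],[0,0,0],0],
  [[0.7,0,0],[0,0,0],0],
  [[0.5,0,0],[0,0,0],0],
  [[0.5,0,0],[0,0,0],0],
  [[0.5,0,-0.07],[0,0,0],0],
  [[0.5,0,-0.07],[0,0,0],0],
  [[0.6,0,-0.08],[0,0,0],0],
  [[0.6,0,-0.08],[0,0,0],0],
  [[0.6,0,-0.08],[0,0,0],0],
  [[0.6,0,-0.08],[0,0,0],0],
])

```text
t: 4.4
eef_pos: [549.9, -100.6, 50.0]
orientation: [[0.309, 0.951, 0.0], [0.951, -0.309, 0.0], [0.0, 0.0, -1.0]]
ft_force: [-1.1, -0.2, 0.5]
grip_width: -0.0
grasp_force: 0.7
```

```bash
python3 - <<'E'
from h import *
cv2.imwrite("pics/w3.png",cams.snapshot("wrist")[:,:,::-1])
E
```

```text
(no output)
```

View pics/w3.png

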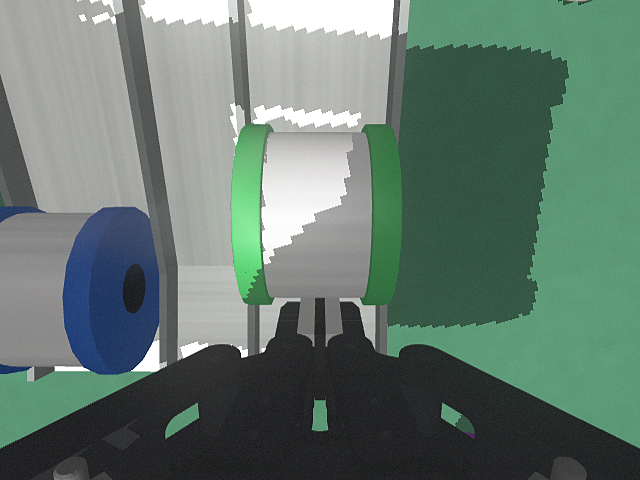

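The spool is square in its lane, being pushed on the wire (contact about (320,297)), and blue is untouched at (110,290). I'll keep going.

move_arm([
  [[0.6,0,-0.08],[0,0,0],0],
  [[0.7,0,-0.1],[0,0,0],0],
  [[0.7,0,-0.1],[0,0,0],0],
  [[0.7,0,-0.1],[0,0,0],0],
  [[0.7,0,-0.1],[0,0,0],0],
  [[0.7,0,-0.1],[0,0,0],0],
  [[0.7,0,-0.1],[0,0,0],0],
  [[0.7,0,-0.1],[0,0,0],0],
  [[0.7,0,-0.1],[0,0,0],0],
  [[0.7,0,-0.1],[0,0,0],0],
  [[0.7,0,-0.1],[0,0,0],0],
  [[0.7,0,-0.1],[0,0,0],0],
  [[0.7,0,-0.1],[0,0,0],0],
  [[0.7,0,-0.1],[0,0,0],0],
  [[0.6,0,-0.08],[0,0,0],0],
  [[0.6,0,-0.08],[0,0,0],0],
  [[0.5,0,-0.05],[0,0,0],0],
  [[0.5,0,0],[0,0,0],0],
  [[0.5,0,0],[0,0,0],0],
  [[0.5,0,0],[0,0,0],0],
])

```text
t: 6.45
eef_pos: [589.7, 22.2, 65.7]
orientation: [[0.309, 0.951, -0.0], [0.951, -0.309, 0.0], [0.0, -0.0, -1.0]]
ft_force: [0.1, 0.7, -0.1]
grip_width: 0.002
grasp_force: 0.0
```

```bash
python3 - <<'E'
from h import *
cv2.imwrite("pics/w4.png",cams.snapshot("wrist")[:,:,::-1])
E
```

```text
(no output)
```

View pics/w4.png

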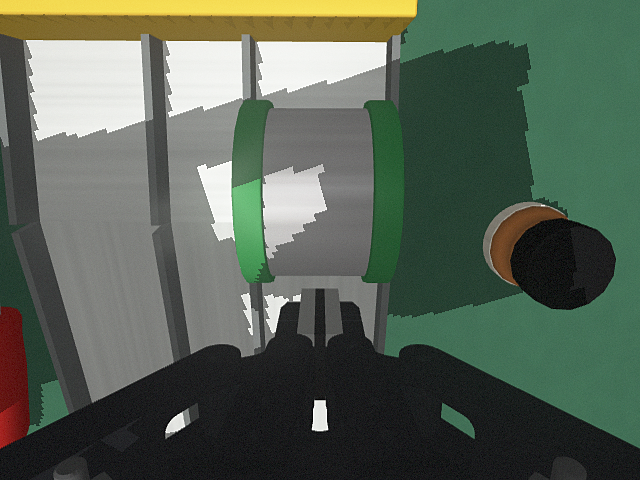

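The spool is over the hump and has left the fingers (gap at v≈280–290), rolling toward the stop at v≈35. I'll hold while it settles, then rise clear.

move_arm([
  [[0,0,0],[0,0,0],0],
  [[0,0,0],[0,0,0],0],
  [[0,0,0],[0,0,0],0],
  [[0,0,0],[0,0,0],0],
  [[0,0,0],[0,0,0],0],
  [[0,0,0],[0,0,0],0],
  [[0,0,0],[0,0,0],0],
  [[0,0,0],[0,0,0],0],
  [[0,0,0],[0,0,0],0],
  [[0,0,0],[0,0,0],0],
  [[-0.5,0,-1],[0,0,0],0],
  [[-0.5,0,-2],[0,0,0],0],
  [[-0.5,0,-3],[0,0,0],0],
  [[-0.5,0,-3],[0,0,0],0],
  [[0,0,-3],[0,0,0],0],
  [[0,0,0],[0,0,0],0],
  [[0,0,0],[0,0,0],0],
  [[0,0,0],[0,0,0],0],
])

```text
t: 8.3
eef_pos: [582.5, 2.6, 185.1]
orientation: [[0.309, 0.951, -0.002], [0.951, -0.309, 0.0], [-0.0, -0.002, -1.0]]
ft_force: [-0.8, 0.7, -1.1]
grip_width: 0.003
grasp_force: 0.0
```

```bash
python3 - <<'E'
from h import *
O=np.array([540,16,0]);u=np.array([.309,.951,0]);v=np.array([-.951,.309,0])
for k in range(2):
    im=cams.snapshot("wrist")[:,:,::-1].copy(); hsv=cv2.cvtColor(im,cv2.COLOR_BGR2HSV)
    n,l,st,c=cv2.connectedComponentsWithStats(cv2.inRange(hsv,(48,150,70),(68,255,255)))
    for i in range(1,n):
        if st[i][4]>150: w=ray("wrist",c[i],85)-O; print(st[i],c[i].round(1),(w@u).round(1),(w@v).round(1))
cv2.imwrite("pics/w5.png",im); cv2.imwrite("pics/s5.png",cv2.resize(cams.snapshot("side")[190:330,220:420,::-1],None,fx=4,fy=4))
E
```

```text
(no output)
```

View pics/w5.png

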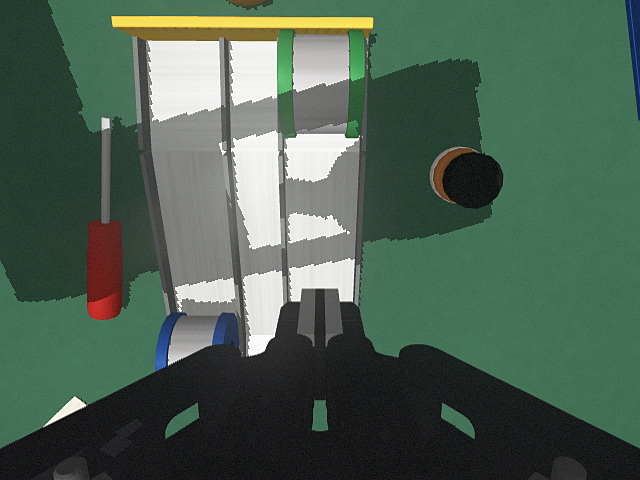

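View pics/s5.png

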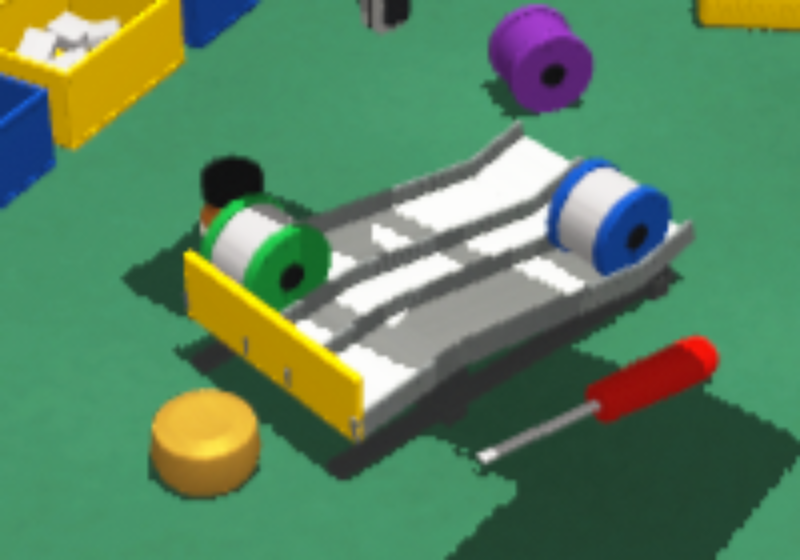

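Both views show the green spool square against the yellow stop (wrist image: flanges at u≈287 and 356, touching the stop at v≈30). Blue is still in its valley, the bystanders I can see haven't moved, and the fingers are clear. Handing in.

```bash
python3 -c "
from cell import env
print(env.sign_off())"
```

```text
the job is handed in; nothing more can be done
None
```

The green spool was pushed up its lane and over the hump, and in the last pictures it rested against the yellow stop with the arm clear and the blue spool still in its valley; I handed the job in at about 8.5 s, and no verdict came back.

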